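Index the connector turntable to its next hole

TASK

Turn the connector turntable on to its next station: lift the sprung knob on its arm to draw the lock pin out, swing the arm counter-clockwise (seen from above) and let the pin drop fully home in the next hole of the index ring, so that the table is locked there. That hole sits in an adjustable sector and has to be seen or felt for with the pin riding lightly on the ring; never force the arm hard against the pin. Let go of the knob and leave the other things on the bench where they are.

Things in the scene. Friction and masses are not known exactly. Their poses are not given: they have to be found in the camera images.
- index_base: square dark steel base plate 260 x 260 x 20 mm, fixed to the bench, carrying the turntable; origin under its centre, on the turntable's vertical axis, z up. On it lies a flat index ring, 97 to 123 mm from the axis, its top 32 mm above the bench
- home_hole (a point): mouth of the home hole in the ring, along the base's -y, 110 mm from the axis: 10 mm long around the axis, 12 mm across. The pin sits in it at the start
- search_mid (a point): middle of the stretch in which the next hole may lie, 0.84 rad counter-clockwise of home: the hole, 10 x 12 mm, is in a bolted aluminium sector of the ring (top 0.4 mm lower), its centre anywhere from 0.61 to 1.06 rad from home and 110 mm from the axis, NOT measured. No other holes; from home to it the top is flat and closed but for the 0.4 mm step down
- turntable (a joint): turntable angle (rad): 0 at home, grows counter-clockwise from above, stop at 1.2. Disc 160 mm across, top 46 mm above the bench; on it a 48 mm wide connector, top 90 mm above the bench, and a 34 mm wide arm (top 46 mm above the bench, end 128 mm from the axis) with the plunger. Friction about 0.1 N m; stays where it is left
- plunger (a joint): height of the spring plunger (m): 0 fully down (pin home in a hole), about 0.007 with the pin riding on the ring, stop at 0.013. The spring pushes it down with about 4 N at 0 and 9 N at 0.013. It slides straight up and down in the arm
- knob_mid (a point): middle of the plunger's black round knob, 24 mm across, 26 mm tall, 110 mm from the turntable's axis. With the plunger down it is 77 mm above the bench and rises with the plunger. Below the knob are a thin stem and an 18 mm wide bush, its top 58 mm above the bench
- lock_pin: round steel pin under the knob, 8 mm thick with a 1 mm chamfer, mostly hidden by the arm; it reaches 7 mm into a hole when the plunger is down, with 1 mm of play to each side around the axis. Origin on its axis, at bench level when it is down
- shell_a: loose steel connector shell, a stepped cylinder 40 mm across and 34 mm tall, standing on a corner of the base plate; origin under its centre
- shell_b: loose black connector shell of the same shape, standing on another corner of the base plate; origin under its centre
- driver: screwdriver lying on the table; origin under its middle
- jar: jar 56 mm across, 70 mm tall, beyond the turntable; origin under its centre
- reel: white flanged reel 100 mm across, 40 mm tall; origin under its centre
- die_block: dark steel block 50 x 70 x 37 mm; origin under its centre

How it is judged:
On the way, in this order (a step that is already met when the one before it is completed fails the run):
1. the pin is drawn out of the home hole (value of joint plunger above 0.0075 m and value of joint turntable below 0.15 rad), for 0.1 s.
2. the arm has been swung on from home, the pin out of any hole (value of joint plunger above 0.005 m and value of joint turntable above 0.2 rad), for 0.1 s.
At the end, for the whole second after the job is handed in: the pin is fully home (plunger within 1.5 mm of its lowest) in the sector's hole (turntable 0.57 to 1.1 rad from home), the turntable at rest and the knob released (value of joint plunger below 0.0015 m and value of joint turntable between 0.57 and 1.1 rad and velocity of joint turntable between -0.05 and 0.05 rad/s); the robot touches nothing.
It fails at once if the lock pin is forced against the ring or the side of a hole with more than 30 N (contact force between lock_pin and index_base above 30 N).
It fails at once if another thing on the bench is shifted by more than 20 mm (distance of any of shell_a, shell_b, driver, jar, reel, die_block from where it was at the start of the episode above 0.02 m).
It also fails if it takes over 51 s, if anything falls off the work surface, if the arm or the gripper's body presses on something with over 40 N, if the wrist force passes 120 N, or if a joint passes its speed limit or range.

ROBOT

A 6-joint arm with a two-finger parallel gripper is mounted at the origin on the work surface. World frame = base frame: x ahead of the robot, y to its left, z up, the work surface at z = 0. Lengths are in m, angles in rad, forces in N, time in s.
With the tool pointing down it reaches from about 0.3 to 0.775 m from the base axis. Payload 14.6 kg.
Tool frame: the origin (TCP) lies on the centre line of the jaws, within the pads' length; the fingertips stand 19 mm ahead of it and the grasp point (between the pads) is the TCP (ctrl.tip_reach is the distance from the TCP to the fingertips, in m); x points along the fingers, y is the direction in which the jaws open and shut, and the axes are right-handed (so a half turn about x gives the same grasp; the last joint's range is limited). The gripper opens to 94 mm and grips with 3 to 60 N. Pads are 16 mm wide; open, the fingers measure 119 mm over their backs; the gripper's body (75 mm by 177 mm) begins 78 mm behind the grasp point.
Start: joints at [-1.369, 0.3, 1.521, -0, 1.321, -0.067], TCP at [0.146, -0.53, 0.224] pointing down, gripper open.
Joint ranges: [-3.03, 3.03], [-0.79, 2.21], [0.23, 2.52], [-1.04, 4.18], [0, 3.07], [-2.55, 2.55]. Speed limits (rad/s): [2.22, 2.22, 2.57, 3.14, 3.14, 3.14].

INTERFACE

Orientations are given as [roll, pitch, yaw] about the fixed x, y, z axes, in that order (R = Rz(yaw) Ry(pitch) Rx(roll)).
In Python, from station import ctrl, optics, models gives the robot as it stands. The module is installed in compiled form; this text tells all that it offers.
- The arm moves only by the tool arm_command, never from a script. Its argument "deltas" is a list of rows, each an object with "translation": the shift along the tool's x, y, z in units of 25 mm (1.0 is 25 mm), a list of three; "turn": the turn, a rotation vector about the tool's x, y, z in units of 5 degrees (1.0 is 5 degrees), a list of three. In form: [{"translation": [x, y, z], "turn": [rx, ry, rz]}, ...]. A call has 1 to 12 rows; each row is the pose to reach, as a shift and turn from the pose commanded when the call began, along the tool's axes at that moment; what a row does not reach only later rows make up. A row lasts 1/12 s, in which the tool goes at most 41.7 mm and 7.16 degrees, less where a joint would pass 70% of its speed; a pose out of reach is approached as far as the arm can. A call with a gripper value outside its range is refused whole. "gripper" is the finger opening in mm, from 0 to 94, set as the call begins (left out, the last holds). The fingers move at their own pace and stop on an object; "force" is the grip in N (left out, the last holds). Time passes only in rows, so rows that repeat a pose let the fingers close. It gives the time, the measured TCP pose, the force and the opening at its end, in the units of the state.
- ctrl.get_obs(): the state, without advancing time (a new reading comes with each control period).
- optics.camera(name): name is "scene" or "top" or "wrist"; returns the picture (420x560x3 uint8, red, green, blue); there is no depth.
- optics.get_calibration(name): a dict with "K" (3x3 intrinsics, pixels), "k1" (the pictures are not rectified: a ray, as slopes to the right and down, at radius r is drawn at 1 + k1 r^2 times it, then the intrinsics apply), "origin" and "orientation" of the camera in the world. Camera axes: x right, y down, z forward; pixel columns grow to the right and rows downward; lengths in m; the calibration is good to about 2 mm. A picture is of the moment at which its call begins: read the wrist's pose just before it. get_calibration takes no time and is no camera call; for the wrist camera it gives the pose at the moment of the call.
- ctrl.hand_in(): hands the job in, once; it reports no verdict.
Trained networks look in the newest picture that a camera, given by its name, has taken for a name from the list of things; names that differ only in an ending like _2 or _b are one class to them, and where a whole thing is asked for, a point or a joint stands for the part that bears it (a point fixed in the world has none). Each returns a list of dicts, best first, with "score" (0 to 1); they miss things now and then, are a little off and sometimes report something else, mostly with a low value. They report only what shows in the picture. A call takes as long as a camera call.
- models.look_for(target, camera): "box" ([left, top, right, bottom] in pixels, round what is visible of it).
- models.cut_out(target, camera): "pixels" (420x560 bool, what is visible of it) and "box" ([left, top, right, bottom] in pixels, round what is visible of it).
- models.mark_of(target, camera): "at" ([column, row] in pixels: a listed point, or the origin of a listed thing).
The state is a dict: "time_s": time; "qpos": joint angles; "joint_vel": joint speeds; "tau": joint torques, N m; "ee_pos": TCP position; "eef_rot": TCP orientation; "force": force on the tool from outside, world axes, zero at the start; "moment": the same for the moment, N m; "grip_width": finger opening in m.
Only numpy, scipy, OpenCV 4.12 (cv2) and the standard library are available. Lean on these libraries where they do the work, as an engineer would, in place of code of your own. Each camera call takes 0.05 s, during which the arm holds its last target.

## Working session

There is one attempt and no reset: what is moved stays moved. The work goes in short steps, Python scripts to look and compute and a tool call to move; the robot and the scene stay as the last step left them, time stands still between calls to the robot, and variables do not carry over. Pictures are saved under pics/ and viewed, and the job is handed in when it is done.

Besides the shell and the picture viewer there is one more tool, called in YAML: its name, and indented under it one key for each argument. arm_command: Moves the arm, as the interface text tells. Its arguments: {"type":"object","properties":{"deltas":{"type":"array"},"gripper":{"type":"number"},"force":{"type":"number"}},"required":["deltas"]}

```bash
mkdir -p pics; ls; cat > h.py <<'E'
from station import ctrl, optics, models
import numpy as np, cv2
from scipy.spatial.transform import Rotation as R
def snap(cam,name):
    im=optics.camera(cam); cv2.imwrite(f'pics/{name}.png',cv2.cvtColor(im,cv2.COLOR_RGB2BGR)); return im
def Rm(o):
    o=np.array(o,float)
    if o.shape==(3,3): return o
    if o.shape==(3,): return R.from_euler('xyz',o).as_matrix()
    return None
def ray(cal,px):
    K=np.array(cal['K']);k=cal['k1']
    d=np.array([(px[0]-K[0,2])/K[0,0],(px[1]-K[1,2])/K[1,1]])
    u=d.copy()
    for _ in range(30): u=d/(1+k*(u@u))
    v=Rm(cal['orientation'])@np.array([u[0],u[1],1.]); return np.array(cal['origin']),v
def atz(cal,px,z):
    o,v=ray(cal,px); return o+v*(z-o[2])/v[2]
def proj(cal,P):
    p=Rm(cal['orientation']).T@(np.array(P)-np.array(cal['origin'])); u=p[:2]/p[2]; u=u*(1+cal['k1']*(u@u)); K=np.array(cal['K'])
    return np.array([K[0,0]*u[0]+K[0,2],K[1,1]*u[1]+K[1,2]])
E
python3 - <<'E'
from h import *
for c in ['scene','top','wrist']:
    snap(c,c+'0'); cal=optics.get_calibration(c); print(c,cal)
    for n in ['knob_mid','home_hole','index_base','search_mid']:
        print(n,[(np.round(m['at'],1),round(m['score'],2)) for m in models.mark_of(n,c)[:2]])
print(ctrl.get_obs())
E
```

```text
pics
scene {'K': array([[443.41941951,   0.        , 282.9924857 ],
       [  0.        , 443.41941951, 215.81699194],
       [  0.        ,   0.        ,   1.        ]]), 'k1': 0.007418577202333931, 'origin': array([1.26908967, 0.21995929, 0.77627951]), 'orientation': array([-2.28890905,  0.00720915,  1.90873994])}
knob_mid [(array([249. , 217.5]), 0.57), (array([247.3, 202.6]), 0.48)]
home_hole [(array([247.4, 218.3]), 0.83), (array([153.5, 285.6]), 0.2)]
index_base [(array([279.1, 248.4]), 0.67)]
search_mid [(array([238.1, 240.8]), 0.7)]
top {'K': array([[516.7587998 ,   0.        , 285.66747294],
       [  0.        , 516.7587998 , 203.77686012],
       [  0.        ,   0.        ,   1.        ]]), 'k1': -0.037358654872317626, 'origin': array([ 0.44299227, -0.02640402,  1.49470168]), 'orientation': array([-3.08822606, -0.00638124, -1.5603741 ])}
knob_mid [(array([328. , 209.6]), 0.49), (array([134.8, 258.4]), 0.48)]
home_hole [(array([268.2, 153.2]), 0.72), (array([327.6, 214.7]), 0.71)]
index_base [(array([290.2, 198.6]), 0.91)]
search_mid [(array([325.5, 181.8]), 0.58)]
wrist {
[... 337 characters left out ...]
e_hole []
index_base []
search_mid []
{'time_s': 0.75, 'qpos': array([-1.36860562e+00,  2.99887959e-01,  1.52096870e+00, -9.72531076e-06,
        1.32074571e+00, -6.66168018e-02]), 'joint_vel': array([ 4.44717680e-04, -8.40334904e-05,  5.28641283e-04,  2.76028073e-04,
        1.01083677e-03, -1.53006910e-03]), 'tau': array([-1.11914047e-03, -5.31611824e+01, -3.52898526e+01,  7.07609905e-02,
        2.12668092e-02, -2.29023192e-05]), 'ee_pos': array([ 0.14605428, -0.53024381,  0.22446544]), 'eef_rot': array([-0.86730777,  1.57078279,  2.5430948 ]), 'force': array([0.27850996, 0.70332829, 0.64447141]), 'moment': array([-0.02021918, -0.02322146,  0.04880998]), 'grip_width': 0.09394007906779103}
```

View pics/top0.png

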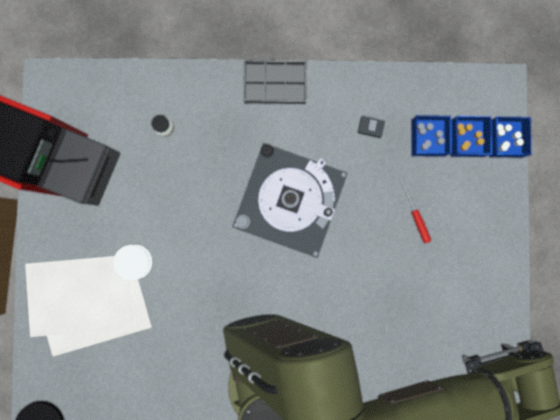

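View pics/scene0.png

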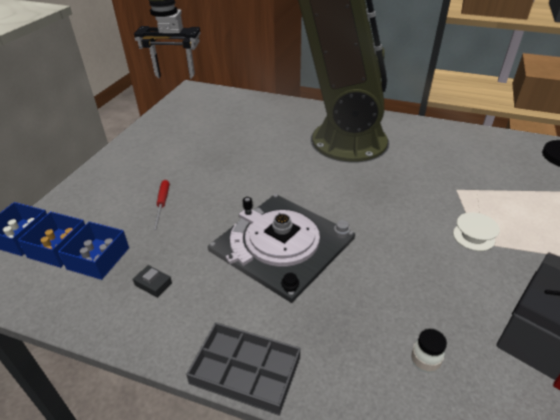

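```bash
python3 - <<'E'
from h import *
c=optics.get_calibration('top')
for n,p,z in [('base',(290.2,198.6),0),('knob',(328,209.6),.077),('home',(327.6,214.7),.032),('search',(325.5,181.8),.032)]: print(n,atz(c,p,z).round(4))
c=optics.get_calibration('scene')
for n,p,z in [('base',(279.1,248.4),0),('knob',(247.3,202.6),.077),('home',(247.4,218.3),.032),('search',(238.1,240.8),.032)]: print(n,atz(c,p,z).round(4))
E
```

```text
base [ 0.5381 -0.0481  0.    ]
knob [ 0.504  -0.1511  0.077 ]
home [ 0.4915 -0.1541  0.032 ]
search [ 0.585  -0.1475  0.032 ]
base [ 0.5505 -0.0486  0.    ]
knob [ 0.4973 -0.1506  0.077 ]
home [ 0.5055 -0.1498  0.032 ]
search [ 0.588  -0.1392  0.032 ]
```

```bash
python3 - <<'E'
from h import *
im=cv2.imread('pics/top0.png')[135:265,225:360]
cv2.imwrite('pics/top0z.png',cv2.resize(im,None,fx=4.5,fy=4.5,interpolation=cv2.INTER_CUBIC))
im=cv2.imread('pics/scene0.png')[185:300,200:360]
cv2.imwrite('pics/scene0z.png',cv2.resize(im,None,fx=5,fy=5,interpolation=cv2.INTER_CUBIC))
E
```

```text
(no output)
```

View pics/top0z.png

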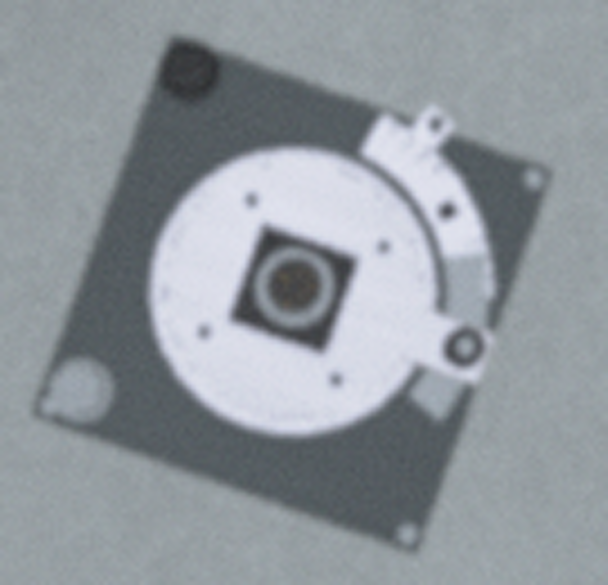

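View pics/scene0z.png

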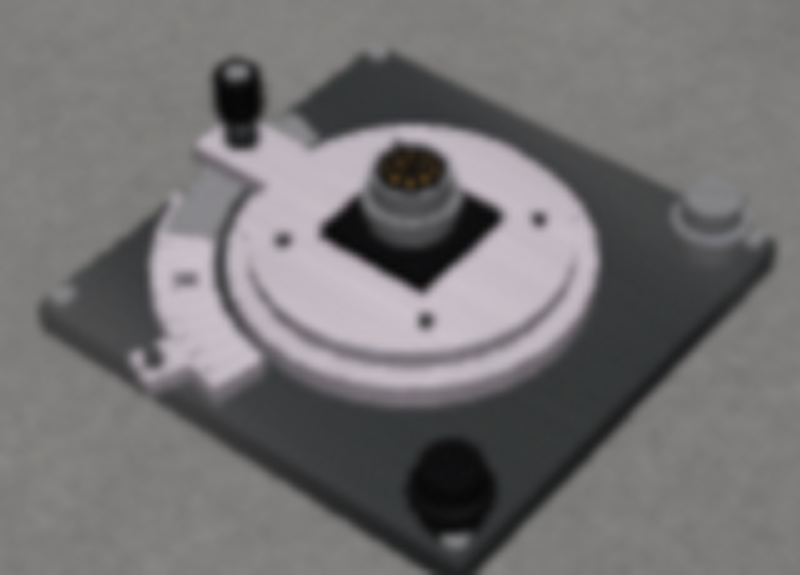

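```bash
python3 - <<'E'
from h import *
c=optics.get_calibration('top')
z=lambda u,v:(225+(u+.5)/4.5-.5,135+(v+.5)/4.5-.5)
P=[atz(c,z(*p),.02) for p in [(173,36),(551,172),(415,551),(36,413)]]
ctr=np.mean(P,0);print('base',ctr, [np.linalg.norm(P[i]-P[i-1]) for i in range(4)])
A=atz(c,z(294,292),.046);print('disc',A)
k=atz(c,z(465,346),.09);print('knobtop',k)
h=atz(c,z(447,211),.0316);print('hole',h)
e=P[1]-P[2];th=np.arctan2(*e[:2][::-1]);print('edge ang',th)
for C in (ctr,A):
  for n,q in (('k',k),('h',h)):
    d=(q-C)[:2];print(n,np.hypot(*d),np.arctan2(d[1],d[0]))
c=optics.get_calibration('scene')
z=lambda u,v:(200+(u+.5)/5-.5,185+(v+.5)/5-.5)
print('scene hole',atz(c,z(185,280),.0316),'knobtop',atz(c,z(237,72),.09),'disc',atz(c,z(424,244),.046))
E
```

```text
base [ 0.53420676 -0.04701907  0.02      ] [np.float64(0.25576570979696506), np.float64(0.256575010312147), np.float64(0.2562224648226744), np.float64(0.25525180868355596)]
disc [ 0.53263079 -0.04672937  0.046     ]
knobtop [ 0.49830464 -0.14988587  0.09      ]
hole [ 0.58585755 -0.14312275  0.0316    ]
edge ang -0.3384819644258787
k 0.10895201875897562 -1.906593904866303
h 0.10910417985594005 -1.0776405606419281
k 0.10871775487227178 -1.8920290219373754
h 0.11011254127451207 -1.0662789353463507
scene hole [ 0.58816555 -0.14311287  0.0316    ] knobtop [ 0.49901518 -0.14980573  0.09      ] disc [ 0.54155038 -0.0377243   0.046     ]
```

```bash
cat >> h.py <<'E'
def delta(Pt,ang_y):
    """target TCP pos, world angle of tool y; tool x = down. prints translation & turn units relative to measured pose"""
    o=ctrl.get_obs(); T=Rm(o['eef_rot']); p=np.array(o['ee_pos'])
    y=np.array([np.cos(ang_y),np.sin(ang_y),0]); x=np.array([0,0,-1.]); Z=np.cross(x,y)
    Tt=np.stack([x,y,Z],1)
    t=T.T@(np.array(Pt)-p)/.025; r=R.from_matrix(T.T@Tt).as_rotvec()/np.radians(5)
    return t.round(3),r.round(3)
E
python3 - <<'E'
from h import *
o=ctrl.get_obs();T=Rm(o['eef_rot']);print(T.round(3)); print('y ang',np.arctan2(T[1,1],T[0,1]))
for a in (-.338,-.338+np.pi,-0.7,0.08): print(a,delta((.498,-.15,.2),a))
E
```

```text
[[-0.     0.266 -0.964]
 [ 0.    -0.964 -0.266]
 [-1.    -0.     0.   ]]
y ang -1.301986416052446
-0.338 (array([  0.979, -10.925, -17.612]), array([-11.046,   0.   ,   0.   ]))
2.803592653589793 (array([  0.979, -10.925, -17.612]), array([24.954,  0.   , -0.   ]))
-0.7 (array([  0.979, -10.925, -17.612]), array([-6.898,  0.   ,  0.   ]))
0.08 (array([  0.979, -10.925, -17.612]), array([-15.836,   0.   ,   0.   ]))
```

arm_command:
  deltas:
    - {"translation": [0.5, -5, -8], "turn": [-5, 0, 0]}
    - {"translation": [1.0, -10.9, -17.6], "turn": [-11, 0, 0]}
    - {"translation": [1.0, -10.9, -17.6], "turn": [-11, 0, 0]}
    - {"translation": [1.0, -10.9, -17.6], "turn": [-11, 0, 0]}
    - {"translation": [1.0, -10.9, -17.6], "turn": [-11, 0, 0]}
    - {"translation": [1.0, -10.9, -17.6], "turn": [-11, 0, 0]}
    - {"translation": [1.0, -10.9, -17.6], "turn": [-11, 0, 0]}
    - {"translation": [1.0, -10.9, -17.6], "turn": [-11, 0, 0]}
    - {"translation": [1.0, -10.9, -17.6], "turn": [-11, 0, 0]}
    - {"translation": [1.0, -10.9, -17.6], "turn": [-11, 0, 0]}
    - {"translation": [1.0, -10.9, -17.6], "turn": [-11, 0, 0]}
    - {"translation": [1.0, -10.9, -17.6], "turn": [-11, 0, 0]}
  gripper: 50

```text
time_s: 1.75
ee_pos: [0.4867, -0.1621, 0.2005]
eef_rot: [1.482, 1.57, -0.431]
force: [-0.4, -1.5, 0.2]
grip_width: 0.0502
```

arm_command:
  deltas:
    - {"translation": [0, 0, 0], "turn": [0, 0, 0]}

```text
time_s: 1.83
ee_pos: [0.4886, -0.1593, 0.1999]
eef_rot: [3.041, 1.57, 1.133]
force: [-1.3, 0.4, -0.6]
grip_width: 0.0499
```

```bash
python3 - <<'E'
from h import *
o=ctrl.get_obs();print(o['time_s'],o['ee_pos'],o['joint_vel'].round(3)); print(delta((.498,-.15,.2),-.338))
print(optics.get_calibration('wrist')); im=snap('wrist','w1')
print([(m['at'],m['score']) for m in models.mark_of('knob_mid','wrist')[:2]])
E
```

```text
1.8333 [ 0.4886353  -0.15932661  0.19990049] [-0.109 -0.037  0.052 -0.019  0.004 -0.125]
(array([-0.004,  0.23 , -0.476]), array([ 0.009, -0.011, -0.001]))
{'K': array([[306.99963581,   0.        , 280.57012283],
       [  0.        , 306.99963581, 209.50841696],
       [  0.        ,   0.        ,   1.        ]]), 'k1': -0.023797627223279688, 'origin': array([ 0.51172228, -0.09315398,  0.35923266]), 'orientation': array([ 2.89674486e+00, -5.97990155e-05, -3.35818426e-01])}
[([286.0, 201.1], 0.57)]
```

View pics/w1.png

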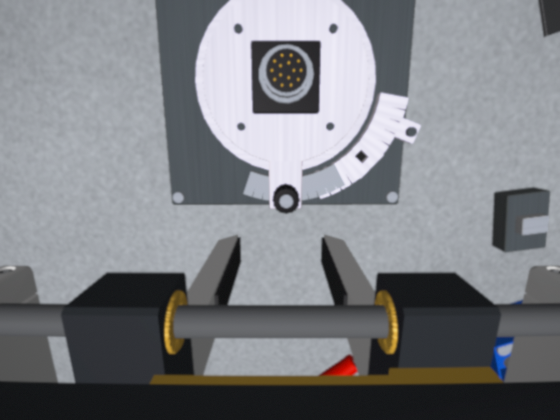

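```bash
python3 - <<'E'
from h import *
g=cv2.imread('pics/w1.png',0)
a=cv2.resize(g[130:215,240:425],None,fx=4,fy=4,interpolation=cv2.INTER_CUBIC);cv2.imwrite('pics/w1z.png',a)
def dark(c0,r,th):
    x,y=c0;s=g[y-r:y+r+1,x-r:x+r+1]; m=s<th; l,lab,st,ce=0,0,0,0
    n,lab,st,ce=cv2.connectedComponentsWithStats(m.astype(np.uint8)); i=lab[r,r] or (1+np.argmax(st[1:,4]))
    return ce[i]+[x-r,y-r],st[i]
sc=[dark(p,7,150) for p in [(238,28),(333,28),(330,126),(241,127)]]; print(sc)
h=dark((361,156),9,120);print(h)
c={'K':np.array([[306.99963581,0,280.57012283],[0,306.99963581,209.50841696],[0,0,1]]),'k1':-0.0237976,'origin':[0.51172228,-0.09315398,0.35923266],'orientation':[2.89674486e+00,-5.97990155e-05,-3.35818426e-01]}
S=[atz(c,s[0],.046) for s in sc];A=np.mean(S,0);print(np.array(S).round(4),A)
H=atz(c,h[0],.0316);k=atz(c,(287,200),.09);
for n,q in(('h',H),('k',k)):
    d=(q-A)[:2];print(n,q,np.hypot(*d),np.arctan2(d[1],d[0]))
e=S[1]-S[0];print(np.arctan2(e[1],e[0])); e=S[2]-S[3];print(np.arctan2(e[1],e[0]))
E
```

```text
[(array([237.71666667,  28.11666667]), array([ 3,  3,  8,  9, 60], dtype=int32)), (array([332.76363636,  28.14545455]), array([ 3,  3,  8,  9, 55], dtype=int32)), (array([329.66666667, 126.        ]), array([ 3,  4,  8,  7, 42], dtype=int32)), (array([240.85365854, 126.2195122 ]), array([ 4,  3,  7,  7, 41], dtype=int32))]
(array([360.86363636, 155.87878788]), array([ 4,  4, 11, 10, 66], dtype=int32))
[[ 0.5055  0.009   0.046 ]
 [ 0.5884 -0.0199  0.046 ]
 [ 0.5597 -0.1028  0.046 ]
 [ 0.4769 -0.0741  0.046 ]] [ 0.53260512 -0.04695889  0.046     ]
h [ 0.58409323 -0.14326923  0.0316    ] 0.10920946681962822 -1.0798484819119114
k [ 0.49791172 -0.15027268  0.09      ] 0.10898335558109237 -1.8947707338089375
-0.33567516904928185
-0.3332305696546773
```

View pics/w1z.png

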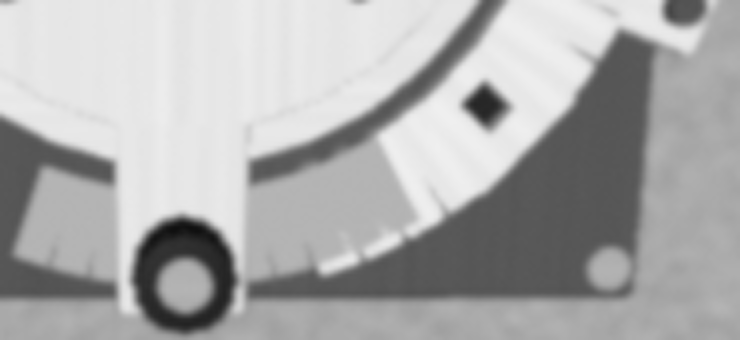

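```bash
python3 - <<'E'
from h import *
o=ctrl.get_obs();print(o['time_s'],o['ee_pos'],o['joint_vel'].round(3),o['force']); print(delta((.4975,-.1505,.081),-.336))
E
```

```text
1.9333 [ 0.4859947  -0.16292417  0.20002354] [-0.054 -0.02   0.016 -0.003  0.001 -0.015] [ 0.04121472 -0.12552845 -0.30474298]
(array([ 4.761,  0.271, -0.622]), array([-0.038,  0.001,  0.006]))
```

arm_command:
  deltas:
    - {"translation": [1.0, 0.27, -0.6], "turn": [0, 0, 0]}
    - {"translation": [2.5, 0.27, -0.6], "turn": [0, 0, 0]}
    - {"translation": [2.5, 0.27, -0.6], "turn": [0, 0, 0]}
    - {"translation": [2.5, 0.27, -0.6], "turn": [0, 0, 0]}

```text
time_s: 2.27
ee_pos: [0.4958, -0.1529, 0.1375]
eef_rot: [-1.548, 1.568, 2.821]
force: [-0.0, -0.5, 1.3]
grip_width: 0.0497
```

```bash
python3 - <<'E'
from h import *
o=ctrl.get_obs();print(o['time_s'],o['ee_pos'],o['joint_vel'].round(3),o['force']); print(delta((.4975,-.1505,.081),-.336))
snap('wrist','w2');o=ctrl.get_obs();print(o['time_s'],o['ee_pos']); print(delta((.4975,-.1505,.081),-.336))
E
```

```text
2.2667 [ 0.4957964  -0.15288327  0.13746426] [-0.001 -0.045 -0.051  0.002  0.021  0.003] [-0.04665059 -0.52977243  1.32349469]
(array([ 2.258,  0.039, -0.113]), array([-0.084,  0.001,  0.035]))
2.3167 [ 0.49670718 -0.15314308  0.13905072]
(array([ 2.322, -0.006, -0.11 ]), array([-0.084,  0.001, -0.001]))
```

View pics/w2.png

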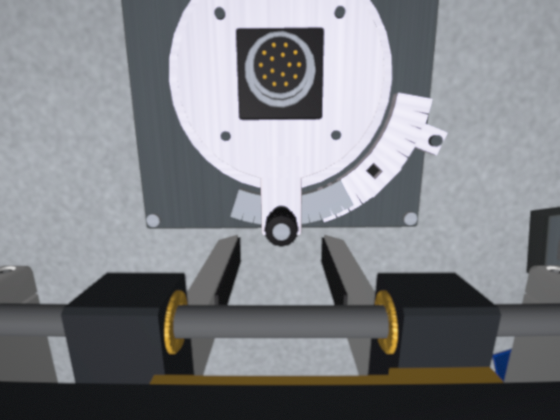

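arm_command:
  deltas:
    - {"translation": [1.2, 0, -0.1], "turn": [0, 0, 0]}
    - {"translation": [2.1, 0, -0.1], "turn": [0, 0, 0]}
    - {"translation": [2.32, 0, -0.1], "turn": [0, 0, 0]}
    - {"translation": [2.32, 0, -0.1], "turn": [0, 0, 0]}
    - {"translation": [2.32, 0, -0.1], "turn": [0, 0, 0]}

```text
time_s: 2.73
ee_pos: [0.4985, -0.1505, 0.0818]
eef_rot: [1.526, 1.569, -0.387]
force: [1.0, 0.0, -0.1]
grip_width: 0.0505
```

```bash
python3 - <<'E'
from h import *
o=ctrl.get_obs();print(o['time_s'],o['ee_pos'],o['joint_vel'].round(3),o['force']); print(delta((.4975,-.1505,.081),-.336))
snap('wrist','w3')
E
```

```text
2.7333 [ 0.498502   -0.15045236  0.08183987] [ 0.005 -0.011 -0.005 -0.    -0.005  0.001] [ 0.98638084  0.01442164 -0.12453368]
(array([ 0.034, -0.037,  0.015]), array([-0.075,  0.001, -0.025]))
```

View pics/w3.png

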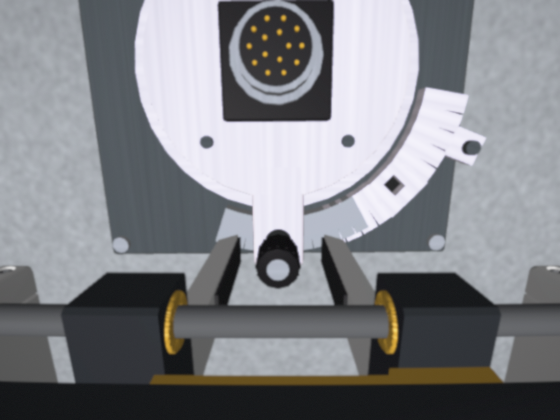

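```bash
python3 - <<'E'
from h import *
c=optics.get_calibration('wrist');o=ctrl.get_obs();print(o['ee_pos'])
print('tcp px',proj(c,o['ee_pos']), 'at .09',proj(c,[*o['ee_pos'][:2],.09]))
g=cv2.imread('pics/w3.png',0)
def dark(c0,r,th):
    x,y=c0;s=g[y-r:y+r+1,x-r:x+r+1]; m=s<th
    n,lab,st,ce=cv2.connectedComponentsWithStats(m.astype(np.uint8)); i=lab[r,r] or (1+np.argmax(st[1:,4]))
    return ce[i]+[x-r,y-r],st[i]
sc=[dark(p,9,150) for p in [(348,141),(207,142)]];h=dark((394,185),10,110);print(sc,h)
S=[atz(c,s[0],.046) for s in sc];H=atz(c,h[0],.0316);K=atz(c,(278,269),.09);print(S,H,K)
e=(S[0]-S[1])[:2];th=np.arctan2(e[1],e[0]);n=np.array([-np.sin(th),np.cos(th)])
A=(S[0]+S[1])[:2]/2+n*np.hypot(*e)/2
print(np.hypot(*e),A,th-np.pi/2)
for q in(H,K):
    d=q[:2]-A;print(np.hypot(*d),np.arctan2(d[1],d[0])-(th-np.pi/2))
a=cv2.resize(g[160:210,365:425],None,fx=8,fy=8,interpolation=cv2.INTER_CUBIC);cv2.imwrite('pics/w3z.png',a)
E
```

```text
[ 0.49869403 -0.15043797  0.08202048]
tcp px [280.63024531 262.05251016] at .09 [280.6755562  268.16297988]
[(array([347.5210084 , 140.54621849]), array([  3,   3,  12,  12, 119], dtype=int32)), (array([206.29752066, 141.6446281 ]), array([  2,   3,  13,  12, 121], dtype=int32))] (array([392.62406015, 183.79699248]), array([  1,   2,  15,  15, 133], dtype=int32))
[array([ 0.55993741, -0.1026935 ,  0.046     ]), array([ 0.47688389, -0.07390461,  0.046     ])] [ 0.5839568  -0.14256375  0.0316    ] [ 0.49718489 -0.15041529  0.09      ]
0.08790157893197403 [ 0.5328051 -0.0467723] -1.9044662752428623
0.1085932737908462 0.8241385534098691
0.10959319725485493 0.0026348866380876412
```

View pics/w3z.png

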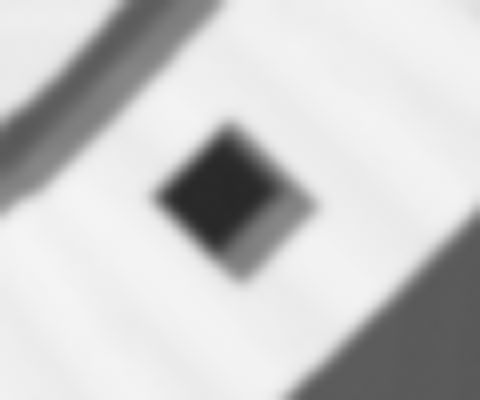

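arm_command:
  deltas:
    - {"translation": [0.03, -0.05, 0], "turn": [0, 0, 0]}
    - {"translation": [0.03, -0.05, 0], "turn": [0, 0, 0]}
    - {"translation": [0.03, -0.05, 0], "turn": [0, 0, 0]}

```text
time_s: 3.03
ee_pos: [0.4968, -0.1495, 0.0798]
eef_rot: [1.541, 1.57, -0.372]
force: [0.1, 0.3, 1.3]
grip_width: 0.0498
```

arm_command:
  deltas:
    - {"translation": [0, 0, 0], "turn": [0, 0, 0]}
    - {"translation": [0, 0, 0], "turn": [0, 0, 0]}
    - {"translation": [0, 0, 0], "turn": [0, 0, 0]}
    - {"translation": [0, 0, 0], "turn": [0, 0, 0]}
    - {"translation": [0, 0, 0], "turn": [0, 0, 0]}
    - {"translation": [0, 0, 0], "turn": [0, 0, 0]}
  gripper: 20
  force: 5

```text
time_s: 3.53
ee_pos: [0.4966, -0.1493, 0.0791]
eef_rot: [-1.928, 1.571, 2.442]
force: [0.1, 0.2, 0.9]
grip_width: 0.0238
```

```bash
python3 - <<'E'
from h import *
o=ctrl.get_obs();print(o['time_s'],o['ee_pos'],o['grip_width'],o['force'],o['moment']); print(Rm(o['eef_rot']).T@o['force'])
E
```

```text
3.5333 [ 0.49662701 -0.14933806  0.07906953] 0.023798894634436983 [0.07941149 0.19632307 0.94110135] [-0.0868765  -0.06609021 -0.02003842]
[-0.94109931  0.00892169 -0.21159676]
```

arm_command:
  deltas:
    - {"translation": [0, 0, 0], "turn": [0, 0, 0]}
    - {"translation": [0, 0, 0], "turn": [0, 0, 0]}
    - {"translation": [-0.1, 0, 0], "turn": [0, 0, 0]}
    - {"translation": [-0.2, 0, 0], "turn": [0, 0, 0]}
    - {"translation": [-0.3, 0, 0], "turn": [0, 0, 0]}
    - {"translation": [-0.4, 0, 0], "turn": [0, 0, 0]}
    - {"translation": [-0.42, 0, 0], "turn": [0, 0, 0]}
    - {"translation": [-0.42, 0, 0], "turn": [0, 0, 0]}
    - {"translation": [-0.42, 0, 0], "turn": [0, 0, 0]}
  force: 35

```text
time_s: 4.28
ee_pos: [0.4964, -0.1492, 0.0893]
eef_rot: [-1.617, 1.57, 2.753]
force: [-0.4, 0.5, -9.0]
grip_width: 0.0236
```

```bash
python3 - <<'E'
from h import *
o=ctrl.get_obs();print(o['time_s'],o['ee_pos'],o['grip_width'],o['force'],o['moment']); T=Rm(o['eef_rot']);print(T.T@o['force'],np.arctan2(T[1,1],T[0,1]))
snap('wrist','w4');snap('scene','s4')
a=cv2.imread('pics/s4.png')[150:270,200:340]
cv2.imwrite('pics/s4z.png',cv2.resize(a,None,fx=5,fy=5,interpolation=cv2.INTER_CUBIC))
E
```

```text
4.2833 [ 0.4964032  -0.14923394  0.0893263 ] 0.023582811650768053 [-0.35536587  0.47920637 -8.9549016 ] [-0.13802238 -0.07908729 -0.04513526]
[ 8.95520004 -0.49025801 -0.33200223] -0.34205763415297713
```

View pics/s4z.png

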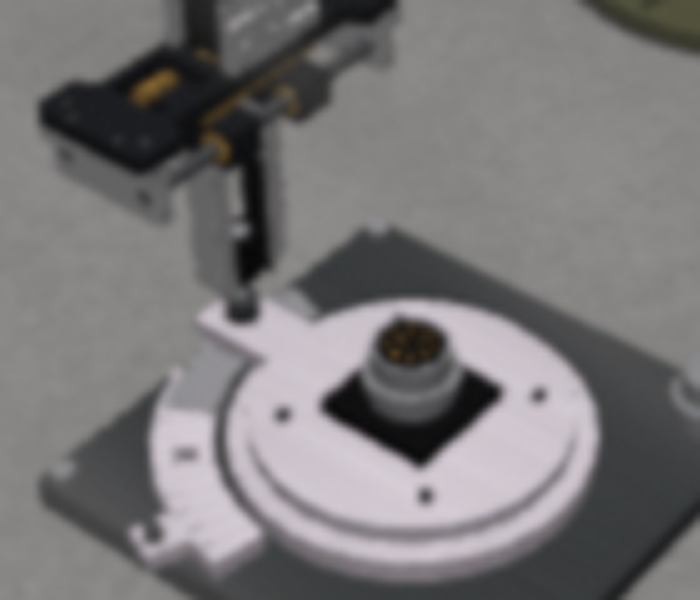

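arm_command:
  deltas:
    - {"translation": [0, 0.13, -0.002], "turn": [-0.34, 0, 0]}
    - {"translation": [0, 0.26, -0.008], "turn": [-0.69, 0, 0]}
    - {"translation": [0, 0.52, -0.03], "turn": [-1.38, 0, 0]}
    - {"translation": [0, 0.78, -0.07], "turn": [-2.06, 0, 0]}
    - {"translation": [0, 1.04, -0.125], "turn": [-2.75, 0, 0]}
    - {"translation": [0, 1.29, -0.195], "turn": [-3.44, 0, 0]}
    - {"translation": [0, 1.29, -0.195], "turn": [-3.44, 0, 0]}
    - {"translation": [0, 1.29, -0.195], "turn": [-3.44, 0, 0]}

```text
time_s: 5.05
ee_pos: [0.5285, -0.1555, 0.0893]
eef_rot: [-1.85, 1.571, 2.819]
force: [0.4, -0.4, -8.8]
grip_width: 0.0235
```

```bash
cat > st.py <<'E'
from h import *
o=ctrl.get_obs();T=Rm(o['eef_rot']);print(o['time_s'],o['ee_pos'].round(4),o['grip_width'].round(4),'Ftool',(T.T@o['force']).round(2),'yang',np.arctan2(T[1,1],T[0,1]).round(4))
A=np.array([.5327,-.0469]);d=o['ee_pos'][:2]-A;print('r',np.hypot(*d).round(4),'theta',(np.arctan2(d[1],d[0])+1.9118).round(4))
E
python3 st.py
```

```text
Traceback (most recent call last):
  File "st.py", line 2, in <module>
    o=ctrl.get_obs();T=Rm(o['eef_rot']);print(o['time_s'],o['ee_pos'].round(4),o['grip_width'].round(4),'Ftool',(T.T@o['force']).round(2),'yang',np.arctan2(T[1,1],T[0,1]).round(4))
                                                                               ^^^^^^^^^^^^^^^^^^^^^
AttributeError: 'float' object has no attribute 'round'
```

arm_command:
  deltas:
    - {"translation": [0, 0.13, -0.002], "turn": [-0.34, 0, 0]}
    - {"translation": [0, 0.26, -0.008], "turn": [-0.69, 0, 0]}
    - {"translation": [0, 0.52, -0.03], "turn": [-1.38, 0, 0]}
    - {"translation": [0, 0.78, -0.07], "turn": [-2.06, 0, 0]}
    - {"translation": [0, 1.04, -0.125], "turn": [-2.75, 0, 0]}
    - {"translation": [0, 1.29, -0.195], "turn": [-3.44, 0, 0]}
    - {"translation": [0, 1.54, -0.28], "turn": [-4.13, 0, 0]}
    - {"translation": [0, 1.78, -0.38], "turn": [-4.81, 0, 0]}
    - {"translation": [0, 1.94, -0.453], "turn": [-5.27, 0, 0]}
    - {"translation": [0, 1.94, -0.453], "turn": [-5.27, 0, 0]}
    - {"translation": [0, 1.94, -0.453], "turn": [-5.27, 0, 0]}

```text
time_s: 5.97
ee_pos: [0.5772, -0.1461, 0.0893]
eef_rot: [-2.578, 1.57, 2.549]
force: [0.4, 0.7, -8.0]
grip_width: 0.0234
```

```bash
sed -i "s/o\['grip_width'\].round(4)/round(o['grip_width'],4)/" st.py; python3 st.py; python3 -c "
from h import *
snap('wrist','w5')"
```

```text
5.9667 [ 0.5772 -0.1461  0.0893] 0.0234 Ftool [ 8.    0.65 -0.44] yang 0.4155
r 0.1087 theta 0.7627
```

View pics/w5.png

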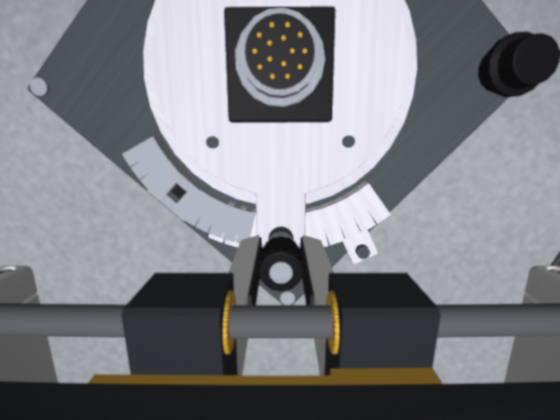

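```bash
python3 - <<'E'
from h import *
c=optics.get_calibration('wrist')
g=cv2.imread('pics/w5.png',0)
def dark(c0,r,th):
    x,y=c0;s=g[y-r:y+r+1,x-r:x+r+1]; m=s<th
    n,lab,st,ce=cv2.connectedComponentsWithStats(m.astype(np.uint8)); i=lab[r,r] or (1+np.argmax(st[1:,4]))
    return ce[i]+[x-r,y-r],st[i]
S=[atz(c,dark(p,9,150)[0],.046) for p in [(348,141),(212,142)]]
e=(S[0]-S[1])[:2];th=np.arctan2(e[1],e[0]);n=np.array([-np.sin(th),np.cos(th)])
A=(S[0]+S[1])[:2]/2+n*np.hypot(*e)/2
print('theta screws',th-np.pi/2+1.9045,A,np.hypot(*e))
hd=dark((177,192),11,90);print(hd);H=atz(c,hd[0],.032);d=H[:2]-A;print('home',np.hypot(*d),np.arctan2(d[1],d[0]), 'rel arm',th-np.pi/2-np.arctan2(d[1],d[0]))
E
```

```text
theta screws 0.7569830108508082 [ 0.53249992 -0.04698106] 0.08790674053511258
(array([176.47770701, 192.47133758]), array([  3,   4,  16,  16, 157], dtype=int32))
home 0.1092925653813463 -1.9016803874540587 rel arm 0.7541633983048668
```

arm_command:
  deltas:
    - {"translation": [0, 0.055, 0], "turn": [-0.15, 0, 0]}
    - {"translation": [0, 0.11, -0.001], "turn": [-0.29, 0, 0]}
    - {"translation": [0.04, 0.11, -0.001], "turn": [-0.29, 0, 0]}
    - {"translation": [0.08, 0.11, -0.001], "turn": [-0.29, 0, 0]}
    - {"translation": [0.12, 0.11, -0.001], "turn": [-0.29, 0, 0]}
    - {"translation": [0.12, 0.11, -0.001], "turn": [-0.29, 0, 0]}
    - {"translation": [0.12, 0.11, -0.001], "turn": [-0.29, 0, 0]}

```text
time_s: 6.6
ee_pos: [0.58, -0.145, 0.0865]
eef_rot: [-2.767, 1.57, 2.389]
force: [-2.2, 4.5, -7.1]
grip_width: 0.0238
```

```bash
python3 st.py
```

```text
6.6 [ 0.58   -0.145   0.0865] 0.0238 Ftool [ 7.08 -0.02 -4.96] yang 0.4432
r 0.1089 theta 0.79
```

arm_command:
  deltas:
    - {"translation": [0, 0, 0], "turn": [0, 0, 0]}
    - {"translation": [0, 0, 0], "turn": [0, 0, 0]}
    - {"translation": [0, 0, 0], "turn": [0, 0, 0]}
  gripper: 28

```text
time_s: 6.85
ee_pos: [0.5808, -0.1457, 0.0876]
eef_rot: [0.692, 1.568, -0.436]
force: [-1.4, 0.5, 0.3]
grip_width: 0.0282
```

```bash
python3 st.py; python3 -c "
from h import *
snap('wrist','w6'); c=optics.get_calibration('wrist'); o=ctrl.get_obs()
for z in (.09,.0970): print(proj(c,[*o['ee_pos'][:2],z]))"
```

```text
6.85 [ 0.5808 -0.1457  0.0876] 0.0282 Ftool [-0.32 -1.05 -1.  ] yang 0.4431
r 0.1099 theta 0.7942
[280.60456218 264.04228177]
[280.62214124 269.55190177]
```

View pics/w6.png

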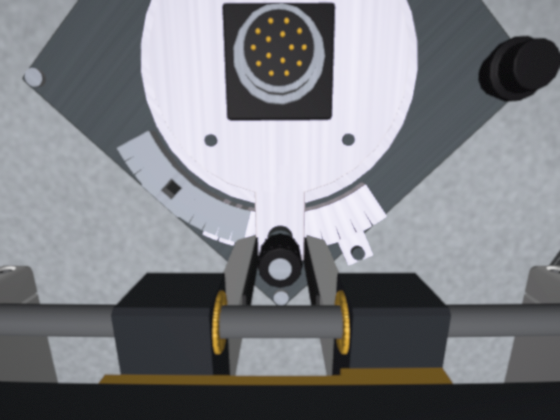

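arm_command:
  deltas:
    - {"translation": [0, 0.03, 0], "turn": [-0.08, 0, 0]}
    - {"translation": [0, 0.06, 0], "turn": [-0.15, 0, 0]}
    - {"translation": [0, 0.08, 0], "turn": [-0.2, 0, 0]}
    - {"translation": [0, 0.1, 0], "turn": [-0.25, 0, 0]}
    - {"translation": [0, 0.12, -0.001], "turn": [-0.3, 0, 0]}
    - {"translation": [0, 0.12, -0.001], "turn": [-0.3, 0, 0]}

```text
time_s: 7.4
ee_pos: [0.5823, -0.1441, 0.0866]
eef_rot: [-1.726, 1.569, -2.827]
force: [-6.2, -2.8, 4.4]
grip_width: 0.0283
```

```bash
python3 st.py
```

```text
7.4 [ 0.5823 -0.1441  0.0866] 0.0283 Ftool [-4.42 -6.77 -0.33] yang 0.47
r 0.1092 theta 0.8128
```

```bash
cat > tt.py <<'E'
from h import *
import sys
n=sys.argv[1]
snap('wrist',n); c=optics.get_calibration('wrist')
g=cv2.imread(f'pics/{n}.png',0)
def dark(c0,r,th):
    x,y=c0;s=g[y-r:y+r+1,x-r:x+r+1]; m=s<th
    k,lab,st,ce=cv2.connectedComponentsWithStats(m.astype(np.uint8)); i=lab[r,r] or (1+np.argmax(st[1:,4]))
    return ce[i]+[x-r,y-r],st[i]
S=[]
for dx in (-1,1):
    # search seeds around nominal
    cx=280+dx*68; cy=142; s=g[cy-16:cy+17,cx-16:cx+17]
    k,lab,st,ce=cv2.connectedComponentsWithStats((s<150).astype(np.uint8)); j=[i for i in range(1,k) if 60<st[i,4]<220 and st[i,2]<18 and st[i,3]<18]; print([st[i].tolist() for i in j])
    S.append(atz(c,ce[j[0]]+[cx-16,cy-16],.046))
e=(S[1]-S[0])[:2];th=np.arctan2(e[1],e[0]);print('theta',th-np.pi/2+1.9045)
E
python3 tt.py w7; python3 st.py
```

```text
[[8, 8, 13, 12, 122]]
[[10, 11, 13, 11, 114]]
theta 0.7863803867229449
7.45 [ 0.5823 -0.1442  0.0866] 0.028 Ftool [-3.79 -6.79  0.54] yang 0.4698
r 0.1092 theta 0.8124
```

View pics/w7.png

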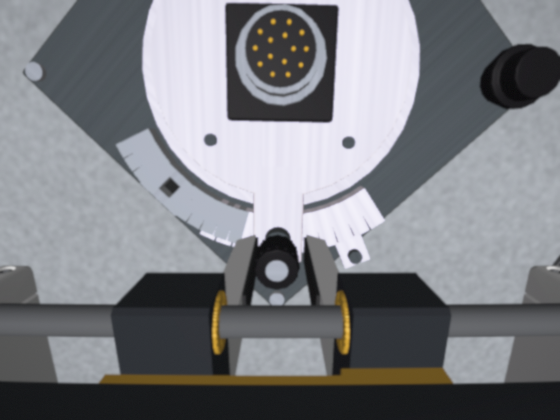

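arm_command:
  deltas:
    - {"translation": [-0.03, 0.0, 0], "turn": [0, 0, 0]}
    - {"translation": [-0.03, 0.03, 0], "turn": [-0.06, 0, 0]}
    - {"translation": [-0.03, 0.06, 0], "turn": [-0.12, 0, 0]}
    - {"translation": [-0.03, 0.06, 0], "turn": [-0.12, 0, 0]}

```text
time_s: 7.78
ee_pos: [0.5841, -0.1431, 0.087]
eef_rot: [-2.399, 1.57, 2.794]
force: [-3.1, -1.5, -1.4]
grip_width: 0.0281
```

```bash
python3 st.py; python3 tt.py w8; python3 st.py
```

```text
7.7833 [ 0.5841 -0.1431  0.087 ] 0.0281 Ftool [ 1.45 -3.46 -0.17] yang 0.4806
r 0.109 theta 0.8318
[[8, 9, 12, 12, 117]]
[[9, 11, 13, 11, 115]]
theta 0.8047160363092043
7.8333 [ 0.5841 -0.143   0.0871] 0.0278 Ftool [ 1.52 -2.45 -0.22] yang 0.4803
r 0.109 theta 0.8322
```

arm_command:
  deltas:
    - {"translation": [0, 0.02, 0], "turn": [-0.04, 0, 0]}
    - {"translation": [0, 0.04, 0], "turn": [-0.08, 0, 0]}
    - {"translation": [0, 0.06, 0], "turn": [-0.12, 0, 0]}
    - {"translation": [0, 0.06, 0], "turn": [-0.12, 0, 0]}

```text
time_s: 8.17
ee_pos: [0.5858, -0.1423, 0.0875]
eef_rot: [1.064, 1.57, -0.015]
force: [-0.2, -0.2, -0.3]
grip_width: 0.028
```

```bash
python3 tt.py w9; python3 st.py
```

```text
[[7, 9, 13, 12, 119]]
[[9, 10, 12, 11, 114]]
theta 0.823348053694734
8.2167 [ 0.5857 -0.1423  0.0875] 0.0279 Ftool [ 0.13  0.56 -0.16] yang 0.4906
r 0.1092 theta 0.8483
```

View pics/w9.png

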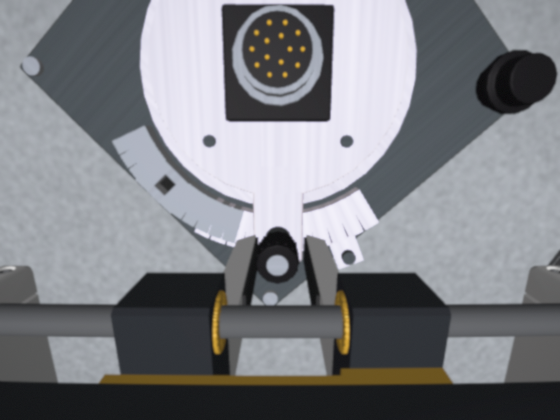

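arm_command:
  deltas:
    - {"translation": [0, -0.08, 0], "turn": [0, 0, 0]}
    - {"translation": [0, -0.08, 0], "turn": [0, 0, 0]}
    - {"translation": [0, -0.08, 0], "turn": [0, 0, 0]}
  gripper: 50

```text
time_s: 8.47
ee_pos: [0.5837, -0.1435, 0.0874]
eef_rot: [0.956, 1.57, -0.124]
force: [-0.3, 0.4, -0.9]
grip_width: 0.0446
```

arm_command:
  deltas:
    - {"translation": [-0.5, 0, 0], "turn": [0, 0, 0]}
    - {"translation": [-1.5, 0, 0], "turn": [0, 0, 0]}
    - {"translation": [-2.5, 0, 0], "turn": [0, 0, 0]}
    - {"translation": [-3.5, 0, 0], "turn": [0, 0, 0]}
    - {"translation": [-4, 0, 0], "turn": [0, 0, 0]}
    - {"translation": [-4, 0, 0], "turn": [0, 0, 0]}
    - {"translation": [-4, 0, 0], "turn": [0, 0, 0]}
    - {"translation": [-4, 0, 0], "turn": [0, 0, 0]}

```text
time_s: 9.13
ee_pos: [0.5833, -0.1433, 0.1864]
eef_rot: [-2.388, 1.569, 2.814]
force: [-0.5, 0.9, 0.5]
grip_width: 0.05
```

```bash
python3 st.py; python3 - <<'E'
from h import *
c=optics.get_calibration('wrist');snap('wrist','w10');snap('scene','s10')
a=cv2.imread('pics/s10.png')[150:270,200:340]
cv2.imwrite('pics/s10z.png',cv2.resize(a,None,fx=5,fy=5,interpolation=cv2.INTER_CUBIC))
a=cv2.imread('pics/w10.png')[100:260,200:400]
cv2.imwrite('pics/w10z.png',cv2.resize(a,None,fx=3.5,fy=3.5,interpolation=cv2.INTER_CUBIC))
A=np.array([.5326,-.0469]);d=-1.9045+.824;p=A+.11*np.array([np.cos(d),np.sin(d)])
cs=optics.get_calibration('scene')
for z in (.09,.0915,.097): print(z,'wrist',proj(c,[*p,z]),'scene',proj(cs,[*p,z]),(proj(cs,[*p,z])-[200,150])*5)
for z in (.0641,.0711): print(z,(proj(cs,[*p,z])-[200,150])*5)
E
```

```text
9.1333 [ 0.5833 -0.1433  0.1864] 0.05 Ftool [-0.52  0.01 -1.01] yang 0.4904
r 0.1088 theta 0.8242
0.09 wrist [281.51491167 217.81866607] scene [235.01906215 221.42352448] [175.09531074 357.11762239]
0.0915 wrist [281.51805579 218.28719382] scene [234.9683612  220.94183163] [174.84180598 354.70915813]
0.097 wrist [281.52988591 220.05021614] scene [234.78161486 219.16768731] [173.90807429 345.83843654]
0.0641 [179.39644844 397.98752343]
0.0711 [178.24796969 387.07339655]
```

View pics/s10z.png

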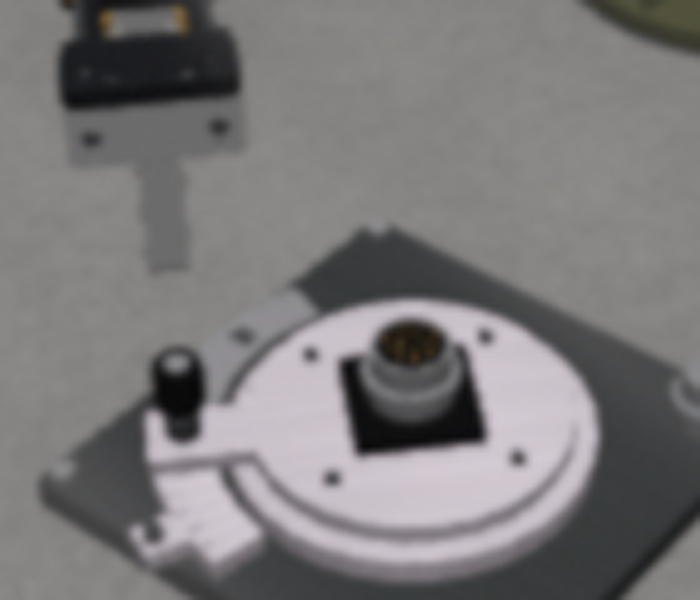

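View pics/w10z.png

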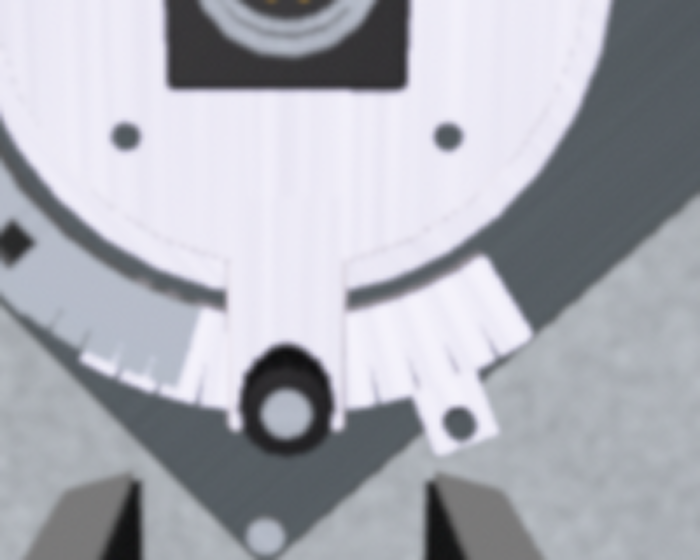

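```bash
python3 - <<'E'
from h import *
A=np.array([.5326,-.0469]);cs=optics.get_calibration('scene')
for n,t,box in (('scene0',0,(236,188,260,222)),('s10',.823,(224,212,248,246))):
    g=cv2.imread(f'pics/{n}.png',0); d=-1.9045+t;p=A+.11*np.array([np.cos(d),np.sin(d)])
    x0,y0,x1,y1=box;s=g[y0:y1,x0:x1]
    m=(s<60).astype(np.uint8);k,lab,st,ce=cv2.connectedComponentsWithStats(m);i=1+np.argmax(st[1:,4]);b=st[i]
    # highlight: bright pixels within the black component's box top
    sub=s[b[1]:b[1]+10,b[0]:b[0]+b[2]].astype(float);q0=proj(cs,[*p,.09])-[x0+b[0],y0+b[1]]
    yy,xx=np.mgrid[:sub.shape[0],:sub.shape[1]];w=np.clip(sub-80,0,None)*(np.hypot(xx-q0[0],yy-q0[1])<3.5)
    hc=np.array([(w*xx).sum(),(w*yy).sum()])/w.sum()+[x0+b[0],y0+b[1]]
    print(n,'black bbox',b[0]+x0,b[1]+y0,b[2],b[3],'hl',hc,'pred90',proj(cs,[*p,.09]),'pred97',proj(cs,[*p,.097]))
E
python3 - <<'E'
import cv2,numpy as np
a=cv2.imread('pics/scene0.png')[185:230,225:265];b=cv2.imread('pics/s10.png')[208:253,215:255]
cv2.imwrite('pics/cmp.png',cv2.resize(np.hstack([a,b]),None,fx=9,fy=9,interpolation=cv2.INTER_NEAREST))
E
```

```text
scene0 black bbox 243 199 10 15 hl [246.8590604 199.2147651] pred90 [247.00173897 198.32464564] pred97 [246.8288139  196.10370935]
s10 black bbox 230 222 11 16 hl [234.80463576 222.38410596] pred90 [235.015714   221.39229873] pred97 [234.7782704  219.13650166]
```

View pics/cmp.png

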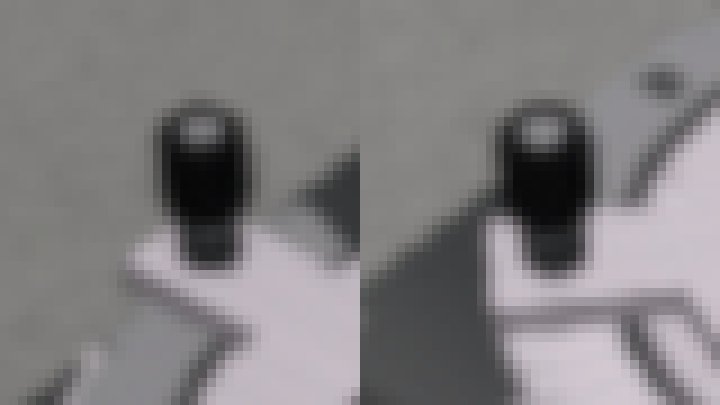

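```bash
python3 -c "
from station import ctrl
print(ctrl.hand_in())"
```

```text
the job is handed in; nothing more can be done
None
```

The turntable is on its next station with the pin seated in the sector's hole at about 0.823 rad, and I have handed the job in. No verdict came back.

**What I did:**
- I gripped the knob and lifted it 10 mm to draw the pin out.
- I swung the arm counter-clockwise to about 0.78 rad, just short of the hole.
- I then loosened the jaws so the pin rode on the ring under its own spring, and nudged the arm on in steps of about 0.5 mm until the pin dropped.
- The push on the knob read 6.8 N at its highest in the readings I took. I then opened the jaws and raised the gripper clear.

**Last checks:**
- **Arm angle:** it measures 0.823 rad from the disc's screws. The wrist camera put the hole at 0.824 rad before the swing; the overhead picture gave about 0.83.
- **Pin depth:** the sideways force vanished and the knob dropped about 6 pixels in the wrist view. In the scene view its height matches the home position to about 0.3 mm, while a pin still riding on the ring would stand about 7 mm higher.
- **Robot and time:** the gripper is about 0.1 m above the knob, touching nothing, and the clock read about 9.2 s.

**Where readings disagreed or were not checked:**
- The angle worked out from the gripper position ran up to 0.025 rad ahead of the screw measurement while pushing. This is what the loose jaws would cause, and I relied on the screws.
- I did not re-measure the loose items at the end. The later pictures and forces showed no sign of contact with them.

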